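Clear a jammed offcut out of the dust-extraction trap

TASK

A block of wood has been sucked into the offcut trap of the dust extraction: turn the latch knob to release the hatch, open it, take the block out and put it in the plywood offcut crate. Then shut the hatch, pressing it right down on its seal so that the latch turns fully home without being forced. Leave the glue bottle, the mug and the mallet where they stand.

Things in the scene. Friction and masses are not known exactly. Their poses are not given: they have to be found in the camera images.
- trap: Offcut trap: pale green steel box, 280 (its x) x 220 (its y) x 130 mm high, screwed to the bench, two grey hoses on its far (+x) face. Origin: centre of underside, z up. Inside, a flat steel grating at z = 70 mm carries the block. Walls 12 mm thick at -y, else 4 mm. The hatch covers the whole top: hinge along the top of the +y side, free edge and latch at -y
- hatch (a joint): Hatch angle, rad: 0 = pressed right down (stop), about 0.01 = shut and latched, 1.57 = upright, stop at 1.75. Stiff hinge: it stays at any angle where it is left; moving it takes 1 to 8 N at the knob. A sprung rubber seal under the free edge lifts the unlatched hatch to about 0.055; pressing it right down from there takes up to about 13 N at the knob
- hatch_hinge (a point): Middle of the hatch's hinge line, at the top of the trap's +y side, 130 mm above the bench. Its frame turns with the hatch: x along the hinge line (the trap's x at any angle), -y along the panel to the free edge, z out of the outer face (up when shut). The panel's underside is z = 0; opening turns it about its -x
- hatch_edge (a point): Middle of the hatch's free edge, on the outer face: 225 mm from the hinge line. The panel is 290 mm along the hinge, 6 mm thick, pale green steel
- knob (a joint): Latch knob angle, rad: 0 = latched (stop), wing parallel to the hinge line; 1.57 = released (stop), wing square to it. Releases anticlockwise, seen looking at the outer face. The cam below is clear of its keeper above 1 rad. To latch, the hatch must be held pressed right down (hatch below about 0.01) while the knob turns; else the cam strikes the keeper's side and the knob blocks at about 1 rad
- knob_grip (a point): Grip point of the black wing knob: on its axis, midway along the hatch, 35 mm above the panel's underside, 176 mm from the hinge line. The wing is a flat bar 66 mm long, 14 thick, 34 high, from 14 to 48 mm above the panel's underside; below it a round base, 50 mm diameter, 8 mm high. Frame: x along the wing (turns with the knob), z along the axis, out of the panel
- keeper: Steel keeper bracket fixed inside the trap's -y wall, 34 x 14 x 14 mm, hidden under the shut hatch; its origin is the trap's. The latch's cam turns under it. Turned against its side with the hatch not pressed right down, the knob goes stiff; forced on, with over 120 N at the cam (about 3 Nm on the knob), the latch breaks
- offcut: The block to be taken out: oak offcut, 125 mm (x) by 46 mm (y) by 44 mm high (z), 0.15 to 0.27 kg, lying loose on the grating. Origin: centre of its underside
- crate: Offcut crate: open plywood box, 280 mm (x) by 200 mm (y) by 100 mm high, walls and floor 10 mm thick, fixed to the bench. Origin: centre of its underside. Two thin scraps lie fixed in it, up to 33 mm above the bench: a pine strip along its +y wall (y from 46 to 90 mm) and a walnut piece at its +x end (x from 68 mm on)
- glue: Bystander: white glue bottle, 60 mm diameter, 170 mm high, standing. Origin: centre of its underside
- mug: Bystander: blue mug, 82 mm diameter, 95 mm high, with a handle. Origin: centre of its underside
- mallet: Bystander: wooden carpenter's mallet lying flat, 270 mm long in all, head 70 x 110 x 60 mm at its +x end, handle towards -x. Origin: on the bench under a point in the handle 100 mm from the head's middle

How it is judged:
On the way, in this order (a step that is already met when the one before it is completed fails the run):
1. the latch knob is turned to release while the hatch is still down (value of joint knob above 0.9 rad and value of joint hatch below 0.3 rad), for 0.05 s.
2. the hatch is open (value of joint hatch above 0.9 rad), for 0.2 s.
3. the block lies in the offcut crate, let go (x of offcut in the frame of crate between -0.14 and 0.14 m and y of offcut in the frame of crate between -0.1 and 0.1 m and z of offcut in the frame of crate below 0.1 m and contact force between the fingers and offcut below 0.1 N), for 0.2 s.
At the end, for the whole second after the job is handed in: The hatch is down on its seal (under 0.03 rad), the knob is turned home to within 0.2 rad of its latched stop, and the block lies at rest inside the walls of the crate (its origin below the rim) (value of joint hatch below 0.03 rad and value of joint knob below 0.2 rad and x of offcut in the frame of crate between -0.14 and 0.14 m and y of offcut in the frame of crate between -0.1 and 0.1 m and z of offcut in the frame of crate below 0.1 m and linear speed of offcut below 0.02 m/s and velocity of joint hatch below 0.02 rad/s); the robot touches nothing.
It fails at once if the latch is forced: its cam is driven against the keeper with over 120 N (contact force between keeper and anything else above 120 N).
It fails at once if the glue bottle is knocked over or shoved more than 40 mm (angle between glue's own z axis and vertical above 0.6 rad or distance of glue from where it was at the start of the episode above 0.04 m).
It fails at once if the mug is knocked over or shoved more than 40 mm (angle between mug's own z axis and vertical above 0.6 rad or distance of mug from where it was at the start of the episode above 0.04 m).
It fails at once if the mallet is shoved more than 40 mm (distance of mallet from where it was at the start of the episode above 0.04 m).
It also fails if it takes over 72 s, if anything falls off the work surface, if the arm or the gripper's body presses on something with over 40 N, if the wrist force passes 120 N, or if a joint passes its speed limit or range.

ROBOT

A 6-joint arm with a two-finger parallel gripper is mounted at the origin on the work surface. World frame = base frame: x ahead of the robot, y to its left, z up, the work surface at z = 0. Lengths are in m, angles in rad, forces in N, time in s.
With the tool pointing down it reaches from about 0.25 to 0.775 m from the base axis. Payload 8.9 kg.
Tool frame: the origin (TCP) lies between the finger pads; the fingertips stand 11 mm ahead of it and the grasp point (between the pads) lies 8 mm behind it (robot.tip_extent is the distance from the TCP to the fingertips, in m); z points along the fingers, y is the line along which they close (so a half turn about z gives the same grasp; the last joint's range is limited). The gripper opens to 85 mm and grips with 20 to 120 N. Pads are 22 mm wide; open, the fingers measure 114 mm over their backs; the gripper's body (76 mm by 85 mm) begins 54 mm behind the grasp point. The pads swing forward as they close: fully open they stand 13 mm farther back than shut.
Start: joints at [-1.358, 0.291, -0.153, 1.127, 0, 1.431], TCP at [0.181, -0.493, 0.207] pointing down, gripper open.
Joint ranges: [-2.52, 2.52], [-0.91, 1.74], [-1.3, 1.37], [-1.96, 2.02], [-1.52, 1.47], [-3.14, 3.14]. Speed limits (rad/s): [2.22, 2.22, 2.79, 3.14, 3.14, 3.14].

INTERFACE

Orientations are given as a unit quaternion [w, x, y, z].
In Python, from cell import robot gives the robot as it stands.
- The arm moves only by the tool move_arm, never from a script. Its argument "increments" is a list of rows, each a list of 4 numbers: the shift along the world's x, y, z in m, then the turn about the world's z in degrees. A call has 1 to 8 rows; each row shifts and turns the commanded pose from where the row before left it; what a row does not reach is not made up. A row lasts 1/8 s, in which the tool goes at most 62.5 mm and 10.7 degrees, less where a joint would pass 70% of its speed; a pose out of reach is approached as far as the arm can. A call is refused whole if a number of a shift passes 0.0625 or a number of a turn 10.7, either way. A call with a gripper value outside its range is refused whole. "gripper" is the opening, from 0 (shut) to 1 (fully open), set as the call begins (left out, the last holds). The fingers move at their own pace and stop on an object; "newtons" is the grip in N (left out, the last holds). Time passes only in rows, so rows that do not move let the fingers close. It gives the time, the measured TCP pose, the force, the opening and the grip force at its end, in the units of the state.
- robot.get_state(): the state, without advancing time (a new reading comes with each control period).
- robot.grab_frame(name): name is "side" or "top" or "wrist"; returns a dict with "color" (384x512x3 uint8, red, green, blue), "range_z" (384x512 float32, m along the optical axis (not along the pixel's ray), 0 where there is no reading), "K" (3x3 intrinsics, pixels), "position" and "orientation" of the camera in the world. Camera axes: x right, y up, looking along -z (the intrinsics and any distortion apply to the point x, -y, -z); pixel columns grow to the right and rows downward; lengths in m; the calibration is good to about 2 mm. The wrist camera is an equidistant fisheye: a pixel r from the principal point sees the ray r / f radians off the axis. A picture is of the moment at which its call begins.
- robot.finish_job(): hands the job in; it is judged then, once.
Trained networks look in the newest picture that a camera, given by its name, has taken for a name from the list of things; names that differ only in an ending like _2 or _b are one class to them, and where a whole thing is asked for, a point or a joint stands for the part that bears it (a point fixed in the world has none). Each returns a list of dicts, best first, with "score" (0 to 1); they miss things now and then, are a little off and sometimes report something else, mostly with a low value. They report only what shows in the picture. A call takes as long as a camera call.
- robot.search_frame(name, camera): "point" ([x, y, z] in m, in the coordinates of the camera as it stood for that picture, good to about 4 mm: the middle of the surface that is visible of it).
- robot.silhouettes(name, camera): "mask" (384x512 bool, what is visible of it).
The state is a dict: "time_s": time; "joint_pos": joint angles; "joint_velocities": joint speeds; "joint_torque": joint torques, N m; "position": TCP position; "orientation": TCP orientation; "ft_force": force on the tool from outside, world axes, zero at the start; "moment": the same for the moment, N m; "opening": opening from 0.0 (shut) to 1.0 (fully open); "gripper_force": force on a finger pad.
Only numpy, scipy, OpenCV 4.12 (cv2) and the standard library are available. Lean on these libraries where they do the work, as an engineer would, in place of code of your own. Each camera call takes 0.05 s, during which the arm holds its last target. There are 200 camera calls.

## Working session

There is one attempt and no reset: what is moved stays moved. The work goes in short steps, Python scripts to look and compute and a tool call to move; the robot and the scene stay as the last step left them, time stands still between calls to the robot, and variables do not carry over. Pictures are saved under pics/ and viewed, at most 10 in all, crops included, and the job is handed in when it is done.

Besides the shell and the picture viewer there is one more tool, called after "Emit:" in YAML: its name, and indented under it one key for each argument. move_arm: Moves the arm, as the interface text tells. Its arguments: {"type":"object","properties":{"increments":{"type":"array"},"gripper":{"type":"number"},"newtons":{"type":"number"}},"required":["increments"]}

```bash
mkdir -p pics; cat > h.py <<'E'
import numpy as np, cv2
from scipy.spatial.transform import Rotation as R
from cell import robot
def rot(q): return R.from_quat([q[1],q[2],q[3],q[0]]).as_matrix()
def cloud(f):
    z=f["range_z"]; K=f["K"]; v,u=np.mgrid[:z.shape[0],:z.shape[1]]
    x=(u-K[0,2])/K[0,0]*z; y=(v-K[1,2])/K[1,1]*z
    P=np.stack([x,-y,-z],-1)@rot(f["orientation"]).T+np.array(f["position"])
    P[z==0]=np.nan; return P
def w(f,p): return rot(f["orientation"])@np.array(p)+np.array(f["position"])
def save(f,n): cv2.imwrite("pics/"+n,f["color"][:,:,::-1])
E
python3 - <<'E'
from h import *
for c in ("top","side"):
    f=robot.grab_frame(c); save(f,c+"1.png"); P=cloud(f)
    print(c,f["position"],f["K"][0,0])
    for n in ("trap","hatch_edge","knob_grip","crate","glue","mug","mallet"):
        r=robot.search_frame(n,c); s=robot.silhouettes(n,c)
        print(n,[(round(a["score"],2),w(f,a["point"]).round(3)) for a in r[:2]])
        if s:
            m=s[0]["mask"]; Q=P[m]; Q=Q[~np.isnan(Q[:,0])]
            top=np.percentile(Q[:,2],90); T=Q[abs(Q[:,2]-top)<.01]
            rc=cv2.minAreaRect((T[:,:2]*1000).astype(np.float32))
            print("   sil",round(s[0]["score"],2),m.sum(),"z",np.percentile(Q[:,2],[5,50,95]).round(3),"rect",np.round(rc[0]),np.round(rc[1]),round(rc[2],1))
im=np.hstack([cv2.resize(cv2.imread(f"pics/{c}1.png"),(400,300)) for c in("top","side")]); cv2.imwrite("pics/both.png",im)
print(robot.get_state())
E
```

```text
top [0.3323999  0.06414485 1.52204238] 465.7559447138555
trap [(0.59, array([0.636, 0.072, 0.138]))]
   sil 0.96 14732 z [0.008 0.113 0.143] rect [509.  37.] [290. 235.] 14.0
hatch_edge [(0.68, array([0.506, 0.028, 0.138]))]
knob_grip [(0.59, array([ 0.523, -0.027,  0.154]))]
   sil 0.63 257 z [0.141 0.151 0.183] rect [525. -29.] [64. 14.] 14.7
crate [(0.64, array([ 0.454, -0.318,  0.016]))]
   sil 0.56 6468 z [0.006 0.02  0.101] rect [ 452. -308.] [202. 281.] 85.7
glue [(0.96, array([ 0.707, -0.169,  0.11 ])), (0.43, array([ 0.452, -0.318,  0.017]))]
   sil 0.64 408 z [0.025 0.113 0.171] rect [ 718. -177.] [25. 22.] 41.4
mug [(0.58, array([0.355, 0.326, 0.016])), (0.29, array([ 0.524, -0.027,  0.145]))]
   sil 0.84 686 z [0.    0.015 0.096] rect [353. 317.] [81. 80.] 46.9
mallet [(0.82, array([0.635, 0.543, 0.056]))]
   sil 0.87 1374 z [0.03  0.054 0.063] rect [659. 573.] [ 72. 110.] 49.7
side [0.24741285 1.01763971 1.2368586 ] 474.20141154749325
trap [(0.71, array([0.695, 0.129, 0.094])), (0.47, array([0.619, 0.558, 0.059]))]
   sil 0.77 16875 z [-0.233  0.095  0.142] rect [510.  3
[... 756 characters left out ...]
joint_pos': array([-1.35829156e+00,  2.90695761e-01, -1.53406595e-01,  1.12675109e+00,
        4.02607358e-07,  1.43153208e+00]), 'joint_velocities': array([-0.00081254, -0.00013081,  0.00028148, -0.00016992, -0.00099728,
       -0.00141182]), 'joint_torque': array([-1.25205901e-03, -5.37016261e+01,  3.31642091e+01,  1.74940044e-03,
       -2.89612844e-04,  5.46233224e-06]), 'position': array([ 0.18090879, -0.49281559,  0.20680484]), 'orientation': array([-2.85497514e-05,  9.84572154e-01,  1.74979066e-01, -8.44528194e-07]), 'ft_force': array([ 0.22590276, -0.25745953, -0.01700692]), 'moment': array([-0.00652554,  0.06767821, -0.04801873]), 'gripper_force': 0.0, 'opening': 1.0016108348554806}
```

View pics/both.png

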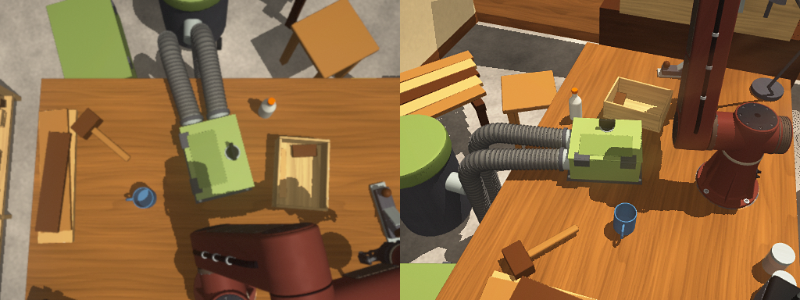

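The pictures agree with the numbers. In the top view the trap is at about (215,155) with the knob at (232,150), and the crate is at (300,172). The glue is at (267,105), the mug at (143,198) and the mallet at (100,133). Trap yaw is about 14°, its centre (0.509, 0.037) and the knob (0.525, -0.027), which fits the 66 mm offset given.

Emit:
move_arm:
  increments:
    - [0.03,0.04,0.006,-0.75]
    - [0.03,0.04,0.006,-0.75]
    - [0.03,0.04,0.006,-0.75]
    - [0.03,0.04,0.006,-0.75]
    - [0.03,0.04,0.006,-0.75]
    - [0.03,0.04,0.006,-0.75]
    - [0.03,0.04,0.006,-0.75]
    - [0.03,0.04,0.006,-0.75]
  gripper: 0.6
  newtons: 50

```text
time_s: 2.5
position: [0.4218, -0.1715, 0.2552]
orientation: [0.0, 0.992, 0.123, 0.0]
ft_force: [0.7, -1.6, -0.4]
opening: 0.598
gripper_force: 0.0
```

Emit:
move_arm:
  increments:
    - [0.026,0.037,0,0]
    - [0.026,0.037,0,0]
    - [0.026,0.037,0,0]
    - [0.026,0.035,0,0]
    - [0,0,0,0]
    - [0,0,0,0]

```text
time_s: 3.25
position: [0.5246, -0.027, 0.2547]
orientation: [0.0, 0.992, 0.123, -0.0]
ft_force: [0.8, 0.9, -0.2]
opening: 0.601
gripper_force: 0.0
```

```bash
python3 - <<'E'
from h import *
f=robot.grab_frame("wrist"); save(f,"w1.png"); print(f["position"],f["orientation"],f["K"])
for n in ("knob_grip","hatch_edge"):
    print(n,[(round(a["score"],2),w(f,a["point"]).round(4)) for a in robot.search_frame(n,"wrist")[:2]])
print(robot.get_state()["joint_pos"])
E
```

```text
[ 0.59769047 -0.00729499  0.42121087] [ 0.77997377 -0.11786764  0.09164666 -0.60774093] [[297.31863964   0.         251.34932819]
 [  0.         297.31863964 195.0625834 ]
 [  0.           0.           1.        ]]
knob_grip [(0.92, array([ 0.5291, -0.029 ,  0.1602]))]
hatch_edge [(0.7, array([0.5405, 0.0307, 0.1373]))]
[-1.91839317e-01  2.69504304e-01 -5.56544925e-02  1.24563094e+00
 -1.59301373e-04  2.70389316e+00]
```

View pics/w1.png

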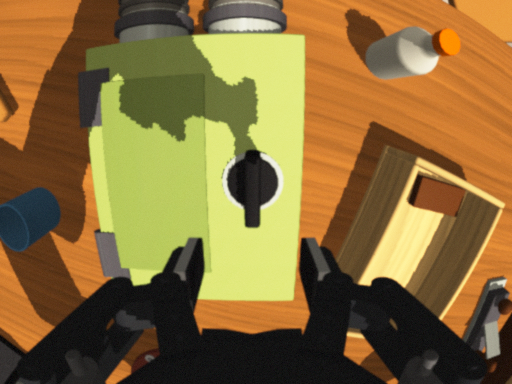

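The wrist view shows the wing at column 253, upright, centred between the fingers (190 and 315). I can descend straight and grip.

Emit:
move_arm:
  increments:
    - [0.0005,0,-0.03,0]
    - [0,0,-0.03,0]
    - [0,0,-0.03,0]
    - [0,0,0,0]

```text
time_s: 3.9
position: [0.5236, -0.0273, 0.1634]
orientation: [-0.001, 0.992, 0.123, -0.002]
ft_force: [-1.3, 0.5, 0.1]
opening: 0.6
gripper_force: 0.0
```

Emit:
move_arm:
  increments:
    - [0,0,0,0]
    - [0,0,0,0]
    - [0,0,0,0]
    - [0,0,0,0]
    - [0,0,0,0]
  gripper: 0
  newtons: 50

```text
time_s: 4.53
position: [0.5255, -0.0268, 0.165]
orientation: [0.0, 0.992, 0.123, 0.0]
ft_force: [-0.5, 0.0, 0.2]
opening: -0.001
gripper_force: 0.0
```

```bash
python3 - <<'E'
from h import *
f=robot.grab_frame("wrist"); save(f,"w2.png")
print([(round(a["score"],2),w(f,a["point"]).round(4)) for a in robot.search_frame("knob_grip","wrist")[:2]])
print(robot.get_state())
E
```

```text
[(0.55, array([ 0.5387, -0.0237,  0.1461]))]
{'time_s': 4.625, 'joint_pos': array([-1.90024903e-01,  3.20269575e-01, -2.25708344e-01,  1.02480654e+00,
        1.04122460e-05,  2.70445834e+00]), 'joint_velocities': array([-0.00073742,  0.00267112,  0.00017608,  0.00044217,  0.00218494,
        0.00192958]), 'joint_torque': array([-1.34444788e-03, -5.46151114e+01,  3.20212591e+01,  3.96908043e-03,
       -9.15878172e-05, -1.29949881e-04]), 'position': array([ 0.52541933, -0.02682215,  0.16483364]), 'orientation': array([-3.12177738e-06,  9.92376823e-01,  1.23240584e-01,  7.25065347e-06]), 'ft_force': array([-0.10382983, -0.08380785,  0.49535353]), 'moment': array([ 0.0173754 ,  0.00221196, -0.00730457]), 'gripper_force': 0.0, 'opening': 0.002170697828802253}
```

View pics/w2.png

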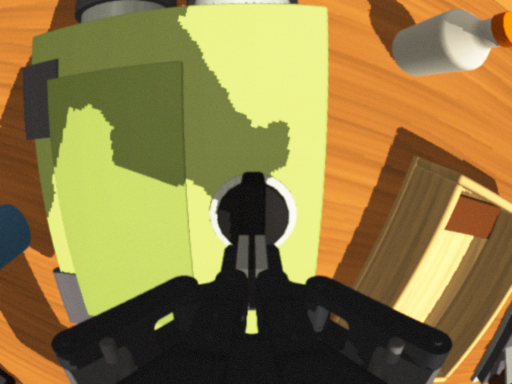

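```bash
cat >> h.py <<'E'
def proj(f,p):
    c=rot(f["orientation"]).T@(np.array(p)-np.array(f["position"])); x,y,z=c[0],-c[1],-c[2]
    r=np.hypot(x,y); t=np.arctan2(r,z)*f["K"][0,0]
    return (f["K"][0,2]+t*x/r, f["K"][1,2]+t*y/r)
E
python3 - <<'E'
from h import *
f=robot.grab_frame("wrist")
ex=np.array([.970,.242,0])
k=np.array([.525,-.027,0])
for n,p in dict(tcp=[.5255,-.0268,.165],tip=[.5255,-.0268,.154],grasp=[.5255,-.0268,.173],base=[.525,-.027,.146],wtop=[.525,-.027,.18],wfar=k+.033*ex+[0,0,.18],wnear=k-.033*ex+[0,0,.18]).items(): print(n,np.round(proj(f,p)))
im=cv2.imread("pics/w2.png")[150:350,150:360]; cv2.imwrite("pics/w2c.png",cv2.resize(im,None,fx=2.8,fy=2.8,interpolation=cv2.INTER_CUBIC))
f=robot.grab_frame("side")
P=cloud(f); s=robot.silhouettes("knob_grip","side")
for q in s[:1]:
    Q=P[q["mask"]]; print(len(Q),np.nanpercentile(Q,[2,50,98],axis=0).round(3))
E
```

```text
tcp [253. 233.]
tip [253. 226.]
grasp [253. 238.]
base [253. 222.]
wtop [254. 245.]
wfar [254. 189.]
wnear [253. 292.]
283 [[ 0.496 -0.038  0.138]
 [ 0.525 -0.019  0.16 ]
 [ 0.556 -0.003  0.184]]
```

View pics/w2c.png

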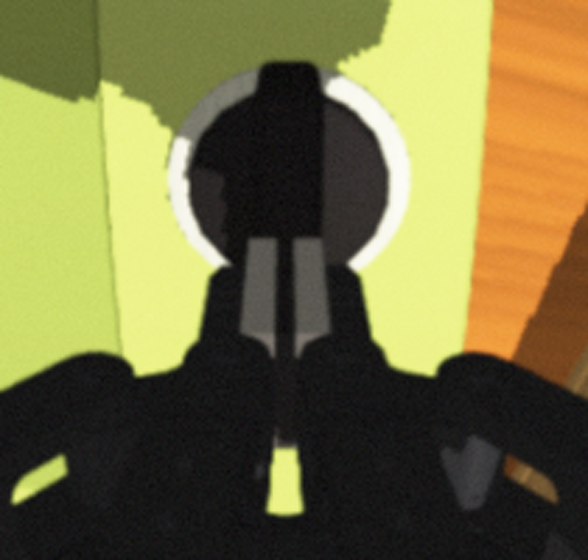

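```bash
python3 - <<'E'
from h import *
f=robot.grab_frame("wrist"); z=f["range_z"];K=f["K"]
def unp(u,v):
    a=np.array([u-K[0,2],v-K[1,2]]);r=np.hypot(*a);t=r/K[0,0];d=np.array([np.sin(t)*a[0]/r,-np.sin(t)*a[1]/r,-np.cos(t)])
    return w(f,d/np.cos(t)*z[v,u])
for u,v in [(253,178),(253,190),(253,205),(253,220),(253,232),(230,215),(280,215),(253,250),(253,270),(244,240),(262,240),(253,320),(310,150),(222,290)]: print((u,v),unp(u,v).round(4))
E
```

```text
(253, 178) [ 0.5589 -0.0182  0.1652]
(253, 190) [ 0.5557 -0.0189  0.1786]
(253, 205) [ 0.5479 -0.0209  0.1799]
(253, 220) [ 0.5394 -0.023   0.1798]
(253, 232) [ 0.5326 -0.0248  0.1801]
(230, 215) [ 0.526  -0.0108  0.1461]
(280, 215) [ 0.5341 -0.0432  0.1459]
(253, 250) [ 0.5365 -0.0236  0.2096]
(253, 270) [ 0.5363 -0.0236  0.2269]
(244, 240) [ 0.5357 -0.0193  0.1993]
(262, 240) [ 0.5377 -0.0279  0.1992]
(253, 320) [ 0.4344 -0.05    0.1378]
(310, 150) [ 0.5804 -0.052   0.1377]
(222, 290) [ 0.5345 -0.0124  0.2426]
```

```bash
python3 - <<'E'
from h import *
print(robot.tip_extent,[a for a in dir(robot) if a[0]!='_'])
f=robot.grab_frame("wrist"); z=f["range_z"];K=f["K"]
for v in range(228,300,4):
  o=[]
  for u in (245,253,261):
    a=np.array([u-K[0,2],v-K[1,2]]);r=np.hypot(*a);t=r/K[0,0];d=np.array([np.sin(t)*a[0]/r,-np.sin(t)*a[1]/r,-np.cos(t)])
    q=w(f,d/np.cos(t)*z[v,u])-[.5255,-.0268,0]; o+=[round(1000*(q@[.97,.242,0])),round(1000*(q@[-.242,.97,0])),round(1000*q[2])]
  print(v,o)
E
```

```text
0.011 ['Unreachable', 'finish_job', 'get_state', 'grab_frame', 'search_frame', 'silhouettes', 'tip_extent']
228 [9, 5, 179, 9, 0, 179, 9, -4, 179]
232 [7, 5, 179, 7, 0, 179, 6, -4, 178]
236 [11, 4, 194, 12, 0, 195, 12, -4, 195]
240 [12, 4, 199, 11, 0, 198, 11, -4, 198]
244 [11, 4, 203, 11, 0, 203, 12, -3, 203]
248 [11, 4, 207, 12, 0, 208, 12, -3, 208]
252 [11, 4, 211, 12, 0, 212, 11, -3, 211]
256 [11, 4, 215, 11, 0, 215, 11, -3, 215]
260 [12, 4, 219, 12, 0, 219, 12, -3, 220]
264 [12, 4, 223, 12, 1, 224, 12, -3, 222]
268 [12, 4, 226, 12, 1, 226, 12, -3, 226]
272 [10, 4, 227, 11, 1, 227, 12, -3, 230]
276 [12, 4, 233, 8, 1, 226, 12, -3, 233]
280 [13, 4, 237, 5, 0, 226, 12, -2, 236]
284 [12, 4, 238, 4, 0, 227, 12, -2, 239]
288 [9, 4, 237, 2, 0, 226, 12, -2, 241]
292 [9, 4, 239, -1, 0, 226, 12, -2, 244]
296 [5, 4, 237, -2, 0, 227, 13, -2, 247]
```

The fingers shut fully, and the wrist depth shows why. The shut fingertips are at z≈0.194, while the reported TCP of 0.165 implies 0.154. The wing top is at 0.180 as expected, so the tips are about 40 mm higher than the reported pose says and I closed above the wing. I'll allow for that offset, go down in steps watching the force, and check by the grip.

Emit:
move_arm:
  increments:
    - [0,0,0,0]
    - [0,0,0,0]
    - [0,0,-0.015,0]
    - [0,0,-0.015,0]
    - [0,0,0,0]
  gripper: 0.5

```text
time_s: 5.5
position: [0.524, -0.0266, 0.133]
orientation: [-0.0, 0.992, 0.123, -0.002]
ft_force: [0.3, 0.5, -0.1]
opening: 0.498
gripper_force: 0.0
```

```bash
cat >> h.py <<'E'
def fish(f):
    z=f["range_z"];K=f["K"];v,u=np.mgrid[:z.shape[0],:z.shape[1]]
    a=(u-K[0,2])/K[0,0];b=(v-K[1,2])/K[0,0];t=np.hypot(a,b)+1e-9;s=np.tan(t)/t
    P=np.stack([a*s*z,-b*s*z,-z],-1)@rot(f["orientation"]).T+np.array(f["position"])
    P[(z==0)|(t>1.4)]=np.nan; return P
E
python3 - <<'E'
from h import *
f=robot.grab_frame("wrist"); P=fish(f); save(f,"w3.png"); s=robot.get_state(); p=s["position"]; y=np.array([-.242,.97,0]);x=np.array([.97,.242,0])
Q=P-p*[1,1,0]; 
a=Q@x; b=Q@y; m=(abs(a-.0115)<.003)&(abs(b)<.045)&(abs(b)>.008)&(P[...,2]>.148)
for sg in (1,-1):
    k=m&(b*sg>0); print(p,s["ft_force"],k.sum(), np.percentile(P[k][:,2],[0,2,10,50]).round(4), np.percentile(b[k]*sg,[2,50]).round(4)) if k.sum() else print("none")
E
```

```text
[ 0.52464158 -0.02671151  0.13384517] [0.25632193 0.88564877 0.25623545] 3306 [0.1606 0.1688 0.1858 0.2185] [0.0083 0.0264]
[ 0.52464158 -0.02671151  0.13384517] [0.25632193 0.88564877 0.25623545] 3209 [0.1615 0.1683 0.1849 0.215 ] [0.0085 0.0254]
```

Emit:
move_arm:
  increments:
    - [0,0,-0.01,0]
    - [0,0,0,0]

```text
time_s: 5.8
position: [0.525, -0.0268, 0.1241]
orientation: [-0.0, 0.992, 0.123, -0.0]
ft_force: [-0.8, 1.0, 0.7]
opening: 0.495
gripper_force: 0.0
```

Emit:
move_arm:
  increments:
    - [0,0,0,0]
    - [0,0,0,0]
    - [0,0,0,0]
    - [0,0,0,0]
  gripper: 0
  newtons: 50

```text
time_s: 6.3
position: [0.5258, -0.0274, 0.1252]
orientation: [0.001, 0.992, 0.123, 0.0]
ft_force: [-0.2, -4.0, 3.1]
opening: 0.155
gripper_force: 50.3
```

Opening 0.155 (about 13 mm) at 50 N: the wing is held. Turning to release.

Emit:
move_arm:
  increments:
    - [0,0,0,10]
    - [0,0,0,10]
    - [0,0,0,10]
    - [0,0,0,10]
    - [0,0,0,10]
    - [0,0,0,10]
    - [0,0,0,10]
    - [0,0,0,10]

```text
time_s: 7.3
position: [0.527, -0.0285, 0.1257]
orientation: [0.002, 0.679, 0.734, -0.0]
ft_force: [4.1, -8.0, 2.2]
opening: 0.154
gripper_force: 50.5
```

Emit:
move_arm:
  increments:
    - [0,0,0.003,10]
    - [0,0,0.003,0]
    - [0,0,0.003,0]

```text
time_s: 7.68
position: [0.5267, -0.0265, 0.134]
orientation: [0.001, 0.615, 0.789, 0.001]
ft_force: [7.4, 1.4, -9.2]
opening: 0.16
gripper_force: 48.7
```

```bash
python3 - <<'E'
from h import *
s=robot.get_state(); print({k:np.round(s[k],3) for k in s})
print(R.from_matrix(rot(s["orientation"])).as_matrix()[:2,0])
# arc plan: hinge->grasp vector in trap y,z; r,phi
d=.176; hh=.041
r=np.hypot(d,hh); ph=np.arctan2(hh,d)
for th in (0,.05,.3,.6,.9,1.2,1.5,1.6): print(th,(r*np.cos(th+ph)).round(4),(r*np.sin(th+ph)).round(4))
E
```

```text
{'time_s': np.float64(7.675), 'joint_pos': array([-1.900e-01,  3.460e-01, -2.750e-01,  9.480e-01,  1.000e-03,
        1.134e+00]), 'joint_velocities': array([ 0.004, -0.015,  0.03 ,  0.053,  0.009,  0.002]), 'joint_torque': array([ -1.505, -58.666,  29.929,   2.681,  -0.555,  -0.093]), 'position': array([ 0.527, -0.026,  0.134]), 'orientation': array([0.001, 0.615, 0.789, 0.001]), 'ft_force': array([ 7.4  ,  1.418, -9.184]), 'moment': array([-0.284, -1.672, -0.066]), 'gripper_force': np.float64(48.716), 'opening': np.float64(0.16)}
[-0.24441177  0.96967151]
0 0.176 0.041
0.05 0.1737 0.0497
0.3 0.156 0.0912
0.6 0.1221 0.1332
0.9 0.0773 0.1634
1.2 0.0256 0.1789
1.5 -0.0284 0.1785
1.6 -0.0461 0.1747
```

The knob is released and the hatch is up on its seal. Next I drive the wing along the hinge arc.

Emit:
move_arm:
  increments:
    - [-0.0014,0.0057,0.0171,0]
    - [-0.0018,0.0073,0.0164,0]
    - [-0.0022,0.0088,0.0156,0]
    - [-0.0026,0.0103,0.0146,0]
    - [-0.0029,0.0117,0.0135,0]
    - [-0.0032,0.0129,0.0122,0]

```text
time_s: 8.43
position: [0.5127, 0.0294, 0.2237]
orientation: [0.001, 0.615, 0.789, 0.0]
ft_force: [8.4, -3.5, -7.0]
opening: 0.155
gripper_force: 49.6
```

Emit:
move_arm:
  increments:
    - [-0.0035,0.014,0.0108,0]
    - [-0.0037,0.015,0.0093,0]
    - [-0.0039,0.0158,0.0077,0]
    - [-0.0041,0.0165,0.0061,0]
    - [-0.0042,0.017,0.0043,0]
    - [-0.0043,0.0174,0.0025,0]
    - [0,0,0,0]

```text
time_s: 9.3
position: [0.4887, 0.1264, 0.265]
orientation: [0.001, 0.614, 0.789, 0.001]
ft_force: [3.6, 0.6, 6.3]
opening: 0.152
gripper_force: 53.6
```

Emit:
move_arm:
  increments:
    - [-0.0044,0.0175,0.0008,0]
    - [-0.0044,0.0175,-0.001,0]
    - [-0.0025,0.0095,-0.001,0]
    - [0,0,0,0]

```text
time_s: 9.8
position: [0.4776, 0.1709, 0.2634]
orientation: [0.001, 0.614, 0.789, 0.001]
ft_force: [5.5, 1.3, 4.4]
opening: 0.155
gripper_force: 53.9
```

Emit:
move_arm:
  increments:
    - [0,0,0,0]
    - [0,0,0,0]
    - [0,0,0.02,0]
    - [0,0,0.04,0]
    - [0,0,0.04,0]
    - [0,0,0,0]
  gripper: 0.6

```text
time_s: 10.55
position: [0.4772, 0.1703, 0.365]
orientation: [0.001, 0.615, 0.789, 0.002]
ft_force: [-0.7, -0.1, -0.4]
opening: 0.599
gripper_force: 0.0
```

```bash
python3 - <<'E'
from h import *
for c in ("side","top"):
    f=robot.grab_frame(c); save(f,c+"3.png"); P=cloud(f)
    for n in ("hatch_edge","offcut"):
        r=robot.search_frame(n,c); print(c,n,[(round(a["score"],2),w(f,a["point"]).round(3)) for a in r[:2]])
        s=robot.silhouettes(n,c)
        if s:
            Q=P[s[0]["mask"]]; Q=Q[~np.isnan(Q[:,0])]; print(len(Q),s[0]["score"],np.percentile(Q,[3,50,97],axis=0).round(3))
im=np.hstack([cv2.resize(cv2.imread(f"pics/{c}3.png")[60:330,100:],(400,262)) for c in("top","side")]); cv2.imwrite("pics/both3.png",im)
E
```

```text
side hatch_edge [(0.77, array([0.479, 0.144, 0.258])), (0.43, array([0.353, 0.324, 0.056]))]
5915 0.96 [[0.355 0.101 0.144]
 [0.481 0.141 0.258]
 [0.616 0.175 0.351]]
side offcut [(0.69, array([0.481, 0.138, 0.259])), (0.52, array([ 0.422, -0.357,  0.055]))]
top hatch_edge [(0.6, array([0.477, 0.114, 0.343])), (0.39, array([0.667, 0.074, 0.082]))]
506 0.73 [[0.357 0.09  0.066]
 [0.471 0.115 0.332]
 [0.539 0.138 0.357]]
top offcut [(0.88, array([0.518, 0.043, 0.109]))]
622 0.91 [[ 0.487 -0.011  0.095]
 [ 0.52   0.044  0.114]
 [ 0.553  0.096  0.119]]
```

View pics/both3.png

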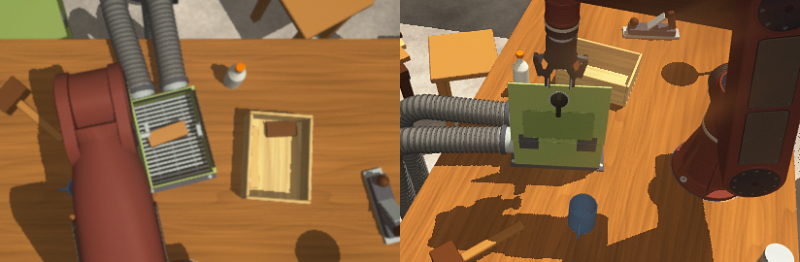

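The hatch stands almost upright at about 1.5 rad. The block is visible at about (168,132) in the left view, its long side across the trap. Next I get its orientation.

```bash
python3 - <<'E'
from h import *
f=robot.grab_frame("top"); P=cloud(f); s=robot.silhouettes("offcut","top")[0]
Q=P[s["mask"]]; Q=Q[(abs(Q[:,2]-.114)<.008)]
rc=cv2.minAreaRect((Q[:,:2]*1000).astype(np.float32)); print(rc)
b=cv2.boxPoints(rc); t=np.radians(14); T=np.array([[np.cos(t),np.sin(t)],[-np.sin(t),np.cos(t)]])
print(((b-[509,37])@T.T).round()); print(((np.array(rc[0])-[509,37])@T.T).round())
E
```

```text
((521.7701416015625, 45.55725860595703), (46.55418395996094, 121.32646179199219), 20.365955352783203)
[[-15.  63.]
 [ -2. -58.]
 [ 44. -52.]
 [ 31.  68.]]
[14.  5.]
```

```bash
python3 - <<'E'
from h import *
print(robot.get_state()["joint_pos"].round(3))
P=np.concatenate([cloud(robot.grab_frame(c)).reshape(-1,3) for c in("side","top")])
P=P[(P[:,2]>.38)&(P[:,0]>-.1)]
for x in np.arange(0,.6,.05):
    q=P[abs(P[:,0]-x)<.025]
    if len(q): print(round(x,2),len(q),"z",np.percentile(q[:,2],[1,50,99]).round(2),"y",np.percentile(q[:,1],[1,99]).round(2))
E
```

```text
[ 0.198  0.222  0.158  1.508 -0.     1.522]
0.0 2937 z [0.38 0.57 0.74] y [0.26 0.27]
0.05 5209 z [0.38 0.66 0.86] y [-0.01  0.28]
0.1 5366 z [0.51 0.78 0.86] y [0.17 0.29]
0.15 2439 z [0.74 0.82 0.85] y [0.03 0.25]
0.2 4452 z [0.77 0.85 0.86] y [0.05 0.19]
0.25 4293 z [0.78 0.85 0.86] y [0.06 0.2 ]
0.3 3910 z [0.78 0.86 0.87] y [0.07 0.2 ]
0.35 3317 z [0.79 0.86 0.87] y [0.08 0.2 ]
0.4 3434 z [0.46 0.86 0.88] y [0.1  0.21]
0.45 6057 z [0.44 0.8  0.88] y [0.11 0.22]
0.5 4290 z [0.42 0.79 0.88] y [0.12 0.23]
0.55 148 z [0.44 0.49 0.86] y [0.13 0.2 ]
```

Emit:
move_arm:
  increments:
    - [0.0112,-0.031,0,10.35]
    - [0.0112,-0.031,0,10.35]
    - [0.0112,-0.031,0,10.35]
    - [0.0112,-0.031,0,10.35]
    - [0,0,0,10.35]
    - [0,0,0,10.35]
    - [0,0,0,10.35]
    - [0,0,0,10.35]
  gripper: 1

```text
time_s: 12.25
position: [0.5211, 0.046, 0.3627]
orientation: [0.0, -0.064, 0.998, 0.0]
ft_force: [-0.1, -0.3, 0.0]
opening: 1.001
gripper_force: 0.0
```

Emit:
move_arm:
  increments:
    - [0,0,0,10.35]
    - [0,0,0,10.35]
    - [0,0,0,10.35]
    - [0,0,0,10.35]
    - [0,0,0,10.35]
    - [0,0,0,10.35]
    - [0,0,-0.01,10.35]
    - [0,0,-0.02,10.35]

```text
time_s: 13.25
position: [0.5216, 0.046, 0.3329]
orientation: [-0.001, 0.708, -0.706, 0.001]
ft_force: [0.2, -0.4, -0.8]
opening: 1.002
gripper_force: 0.0
```

Emit:
move_arm:
  increments:
    - [0,0,-0.03,10.35]
    - [0,0,-0.04,10.35]
    - [0,0,-0.04,0]
    - [0,0,-0.04,0]
    - [0,0,0,0]
    - [0,0,0,0]

```text
time_s: 14.0
position: [0.5219, 0.046, 0.1842]
orientation: [-0.0, 0.821, -0.57, 0.001]
ft_force: [1.2, -0.2, 0.6]
opening: 0.995
gripper_force: 0.0
```

```bash
python3 - <<'E'
from h import *
f=robot.grab_frame("wrist"); P=fish(f); save(f,"w4.png"); s=robot.get_state(); print(s["position"],s["ft_force"])
o=robot.silhouettes("offcut","wrist")
if o:
    Q=P[o[0]["mask"]]; Q=Q[abs(Q[:,2]-.114)<.008]; rc=cv2.minAreaRect((Q[:,:2]*1000).astype(np.float32)); print(o[0]["score"],rc,np.median(Q[:,2]))
print(robot.search_frame("offcut","wrist")[:1] and w(f,robot.search_frame("offcut","wrist")[0]["point"]))
E
```

```text
[0.52232449 0.04600962 0.18454614] [ 0.91045762 -0.14601144  0.31301333]
0.8 ((523.7012939453125, 47.50952911376953), (46.371116638183594, 124.10147094726562), 19.99241828918457) 0.11350322820379206
[0.5260457  0.04386856 0.11259136]
```

View pics/w4.png

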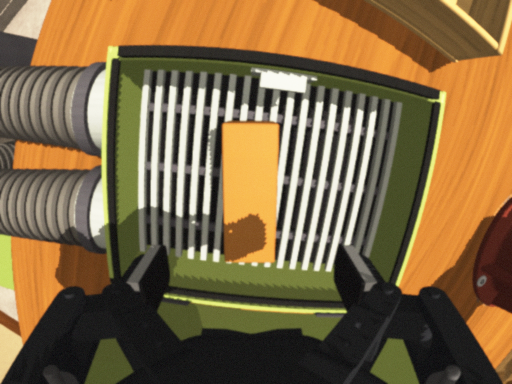

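The block is upright in the wrist view (columns 223–278) between the open fingers. Its centre agrees with the top view. Descending.

Emit:
move_arm:
  increments:
    - [0.001,0.001,-0.035,0]
    - [0,0,-0.035,0]
    - [0,0,-0.035,0]
    - [0,0,-0.023,0]
    - [0,0,-0.01,0]
    - [0,0,0,0]

```text
time_s: 14.95
position: [0.5223, 0.0471, 0.045]
orientation: [-0.0, 0.821, -0.57, 0.0]
ft_force: [0.9, 0.4, -0.7]
opening: 1.0
gripper_force: 0.0
```

Emit:
move_arm:
  increments:
    - [0,0,0,0]
    - [0,0,0,0]
    - [0,0,0,0]
    - [0,0,0,0]
  gripper: 0
  newtons: 50

```text
time_s: 15.45
position: [0.5229, 0.047, 0.0457]
orientation: [-0.0, 0.821, -0.57, 0.001]
ft_force: [-1.1, 1.0, 4.1]
opening: 0.528
gripper_force: 51.7
```

Held at 0.528 (about 45 mm) and 52 N. Lift and carry it to the crate.

Emit:
move_arm:
  increments:
    - [0,0,0.02,0]
    - [0,0,0.035,0]
    - [0,0,0.04,0]
    - [0,0,0.04,0]
    - [0,0,0.04,0]

```text
time_s: 16.08
position: [0.5219, 0.0471, 0.2213]
orientation: [-0.0, 0.821, -0.57, 0.0]
ft_force: [0.2, 0.5, -1.7]
opening: 0.535
gripper_force: 51.5
```

Emit:
move_arm:
  increments:
    - [-0.013,-0.046,0,-10.4]
    - [-0.013,-0.046,0,-10.4]
    - [-0.013,-0.046,0,-10.4]
    - [-0.013,-0.046,0,-10.4]
    - [-0.013,-0.046,0,-10.4]
    - [-0.013,-0.046,0,-10.4]
    - [-0.013,-0.046,0,-10.4]
    - [-0.012,-0.049,0,-10.4]

```text
time_s: 17.08
position: [0.4184, -0.3253, 0.2201]
orientation: [0.0, -0.233, 0.973, -0.0]
ft_force: [1.1, 0.1, -1.0]
opening: 0.538
gripper_force: 51.5
```

Emit:
move_arm:
  increments:
    - [0,0,0,-10.4]
    - [0,0,0,-10.4]
    - [0,0,0,-10.7]
    - [0,0,0,0]

```text
time_s: 17.58
position: [0.419, -0.3239, 0.2198]
orientation: [0.0, 0.036, 0.999, -0.0]
ft_force: [-0.1, -0.3, -1.1]
opening: 0.536
gripper_force: 51.8
```

```bash
python3 - <<'E'
from h import *
s=robot.get_state(); print(s["position"],s["orientation"],s["opening"],s["gripper_force"],s["ft_force"])
f=robot.grab_frame("top"); save(f,"t5.png"); P=cloud(f); o=robot.silhouettes("offcut","top")
if o: Q=P[o[0]["mask"]]; print(o[0]["score"],np.nanpercentile(Q,[3,50,97],axis=0).round(3))
c=robot.silhouettes("crate","top")[0]; Q=P[c["mask"]]; Q=Q[abs(Q[:,2]-.1)<.006]; print(cv2.minAreaRect((Q[:,:2]*1000).astype(np.float32)))
f=robot.grab_frame("wrist"); save(f,"w5.png")
E
```

```text
[ 0.41900588 -0.32389685  0.21984231] [ 1.39225978e-05  3.64362508e-02  9.99335979e-01 -1.54437407e-05] 0.5363378168842167 51.761632561683655 [-0.06254867 -0.2769433  -1.09657664]
0.95 [[ 0.37  -0.373  0.015]
 [ 0.452 -0.31   0.286]
 [ 0.489 -0.299  0.292]]
((451.4076843261719, -307.23272705078125), (201.31663513183594, 280.1932678222656), 85.48114776611328)
```

View pics/w5.png

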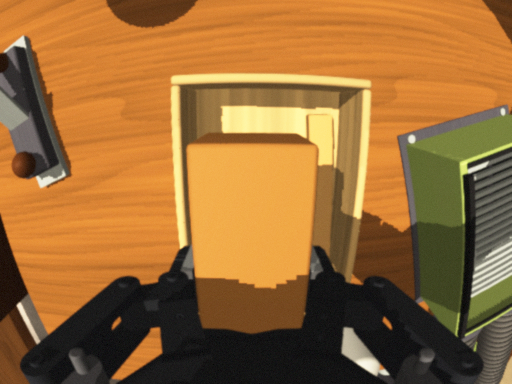

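The block hangs aligned over the free floor of the crate, with the pine strip on the right. Lowering it.

Emit:
move_arm:
  increments:
    - [0,0,-0.04,0]
    - [0,0,-0.05,0]
    - [0,0,-0.05,0]
    - [0,0,-0.04,0]
    - [0,0,-0.03,0]
    - [0,0,-0.012,0]
    - [0,0,-0.006,0]

```text
time_s: 18.65
position: [0.4193, -0.3241, -0.0083]
orientation: [0.0, 0.037, 0.999, -0.0]
ft_force: [0.0, -0.2, -0.7]
opening: 0.532
gripper_force: 51.9
```

Emit:
move_arm:
  increments:
    - [0,0,0,0]
    - [0,0,0,0]
    - [0,0,0,0]
    - [0,0,0,0]
  gripper: 0.85

```text
time_s: 19.15
position: [0.4193, -0.3242, -0.0079]
orientation: [0.0, 0.037, 0.999, -0.0]
ft_force: [1.0, 0.4, -0.1]
opening: 0.849
gripper_force: 0.0
```

Emit:
move_arm:
  increments:
    - [0,0,0.03,0]
    - [0,0,0.06,0]
    - [0,0,0.06,0]
    - [0,0,0.06,0]
    - [0,0,0.06,0]
    - [0,0,0.06,0]
    - [0,0,0.05,0]

```text
time_s: 20.02
position: [0.419, -0.3238, 0.3745]
orientation: [0.001, 0.037, 0.999, -0.001]
ft_force: [0.6, -0.4, -0.7]
opening: 0.851
gripper_force: 0.0
```

```bash
python3 - <<'E'
from h import *
f=robot.grab_frame("wrist"); P=fish(f); o=robot.silhouettes("offcut","wrist")
for q in o[:2]:
    Q=P[q["mask"]]; print(q["score"],np.nanpercentile(Q,[3,50,97],axis=0).round(3))
f=robot.grab_frame("side"); P=cloud(f); q=robot.silhouettes("hatch_edge","side")[0]; Q=P[q["mask"]]; Q=Q[~np.isnan(Q).any(1)]
n=np.array([-.242,.97]); d=(Q[:,:2]-[.482,.144])@n; h=Q[:,2]-.13; k=(h>.03)&(abs(d)<.1)
print("hatch theta",np.pi/2+np.polyfit(h[k],d[k],1)[0],np.polyfit(h[k],d[k],1))
kn=robot.silhouettes("knob_grip","side")
if kn: Q=P[kn[0]["mask"]]; print("knob",len(Q),np.nanpercentile(Q,[3,50,97],axis=0).round(3))
print(robot.get_state()["joint_pos"],robot.get_state()["position"])
E
```

```text
0.61 [[ 0.36  -0.346  0.052]
 [ 0.417 -0.323  0.053]
 [ 0.477 -0.3    0.055]]
hatch theta 1.4728524095735231 [-0.09794392  0.0065092 ]
knob 258 [[0.465 0.133 0.288]
 [0.478 0.145 0.316]
 [0.505 0.175 0.343]]
[-7.96074180e-01  2.74092674e-01  2.49896678e-01  1.54704282e+00
 -3.59102498e-06 -7.22077165e-01] [ 0.41900626 -0.3238369   0.37122803]
```

The block lies in the crate: top at 0.053, centred. The hatch still stands at about 1.5 rad. Back to the wing.

Emit:
move_arm:
  increments:
    - [0.0058,0.0494,0,-9]
    - [0.0058,0.0494,0,-9]
    - [0.0058,0.0494,0,-9]
    - [0.0058,0.0494,0,-9]
    - [0.0058,0.0494,0,-9]
    - [0.0058,0.0494,0,-9]
    - [0.0058,0.0494,0,-9]
    - [0.0058,0.0494,0,-8.8]
  gripper: 0.6

```text
time_s: 21.28
position: [0.4647, 0.0729, 0.3703]
orientation: [-0.001, 0.618, 0.786, -0.001]
ft_force: [1.5, -0.2, 0.1]
opening: 0.598
gripper_force: 0.0
```

Emit:
move_arm:
  increments:
    - [0.0058,0.0494,0,0]
    - [0.0058,0.0494,0,0]
    - [0,0,0,0]
    - [0,0,0,0]

```text
time_s: 21.78
position: [0.4765, 0.1698, 0.3705]
orientation: [-0.001, 0.616, 0.788, -0.001]
ft_force: [0.2, 0.5, 0.8]
opening: 0.601
gripper_force: 0.0
```

```bash
python3 - <<'E'
from h import *
f=robot.grab_frame("wrist"); P=fish(f); save(f,"w6.png"); s=robot.get_state(); print(s["position"],s["orientation"])
k=robot.silhouettes("knob_grip","wrist")
if k:
    Q=P[k[0]["mask"]]; Q=Q-np.array([.477,.1703,0]); d=np.c_[Q@[.97,.242,0],Q@[-.242,.97,0],Q[:,2]]; print(k[0]["score"],len(Q),np.nanpercentile(d,[3,50,97],axis=0).round(3))
E
```

```text
[0.47666265 0.16934013 0.37091333] [-4.43701015e-04  6.16121025e-01  7.87651027e-01 -7.38000639e-04]
```

View pics/w6.png

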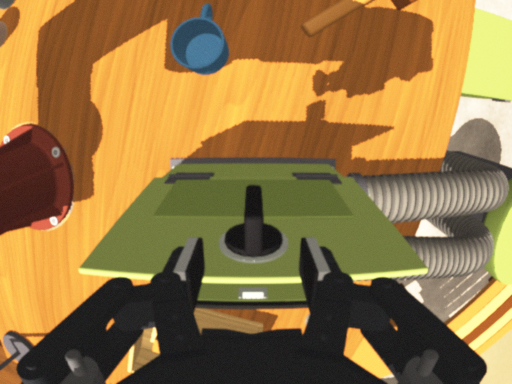

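The wing is at column 253, centred between the fingers. Descend and grip.

Emit:
move_arm:
  increments:
    - [0,0.001,-0.03,0]
    - [0,0,-0.03,0]
    - [0,0,-0.03,0]
    - [0,0,-0.016,0]
    - [0,0,0,0]

```text
time_s: 22.5
position: [0.4764, 0.1698, 0.2649]
orientation: [-0.001, 0.617, 0.787, -0.001]
ft_force: [-0.2, 1.3, -0.4]
opening: 0.599
gripper_force: 0.0
```

Emit:
move_arm:
  increments:
    - [0,0,0,0]
    - [0,0,0,0]
    - [0,0,0,0]
    - [0,0,0,0]
  gripper: 0
  newtons: 50

```text
time_s: 23.0
position: [0.4777, 0.1709, 0.2666]
orientation: [0.001, 0.616, 0.788, 0.0]
ft_force: [0.6, -1.1, 5.6]
opening: 0.155
gripper_force: 49.4
```

Emit:
move_arm:
  increments:
    - [0.0025,-0.0095,0.001,0]
    - [0.0044,-0.0175,0.001,0]
    - [0.0044,-0.0175,-0.0008,0]
    - [0.0043,-0.0174,-0.0025,0]
    - [0.0042,-0.017,-0.0043,0]
    - [0.0041,-0.0165,-0.0061,0]
    - [0.0039,-0.0158,-0.0077,0]
    - [0.0037,-0.015,-0.0093,0]

```text
time_s: 24.0
position: [0.5089, 0.0452, 0.2368]
orientation: [-0.0, 0.616, 0.788, 0.001]
ft_force: [0.8, 7.9, -0.3]
opening: 0.157
gripper_force: 48.7
```

Emit:
move_arm:
  increments:
    - [0.0035,-0.014,-0.0108,0]
    - [0.0032,-0.0129,-0.0122,0]
    - [0.0029,-0.0117,-0.0135,0]
    - [0.0026,-0.0103,-0.0146,0]
    - [0.0022,-0.0088,-0.0156,0]
    - [0.0018,-0.0073,-0.0164,0]
    - [0.0014,-0.0057,-0.0171,0]
    - [0,0,0,0]

```text
time_s: 25.0
position: [0.5269, -0.0267, 0.1357]
orientation: [0.0, 0.616, 0.788, 0.0]
ft_force: [2.7, 2.7, 3.2]
opening: 0.154
gripper_force: 48.9
```

Closed down to the seal. Pressing down in small steps and watching the force.

Emit:
move_arm:
  increments:
    - [0,-0.001,-0.004,0]
    - [0,-0.001,-0.004,0]
    - [0,0,-0.003,0]
    - [0,0,0,0]
    - [0,0,0,0]

```text
time_s: 25.62
position: [0.5274, -0.0288, 0.1264]
orientation: [0.001, 0.616, 0.788, 0.0]
ft_force: [2.7, 1.2, 8.5]
opening: 0.156
gripper_force: 50.3
```

Emit:
move_arm:
  increments:
    - [0,0,-0.002,0]
    - [0,0,0,0]
    - [0,0,0,0]

```text
time_s: 26.0
position: [0.5276, -0.0288, 0.1262]
orientation: [0.002, 0.616, 0.788, 0.0]
ft_force: [-2.9, 1.8, 29.0]
opening: 0.152
gripper_force: 53.2
```

Emit:
move_arm:
  increments:
    - [0,0,-0.002,0]
    - [0,0,0,0]
    - [0,0,0,0]

```text
time_s: 26.38
position: [0.5278, -0.029, 0.1259]
orientation: [0.003, 0.616, 0.788, 0.001]
ft_force: [-10.3, 2.2, 48.1]
opening: 0.155
gripper_force: 56.2
```

Now it is 10 N per mm with no further travel, so the hatch is on its stop. I ease off 1 mm and turn back in stages, watching the moment.

Emit:
move_arm:
  increments:
    - [0,0,0.001,-5]
    - [0,0,0,-8]
    - [0,0,0,-8]
    - [0,0,0,-8]
    - [0,0,0,-8]
    - [0,0,0,-6]

```text
time_s: 27.12
position: [0.5266, -0.0289, 0.1259]
orientation: [0.002, 0.863, 0.506, 0.001]
ft_force: [-12.0, 1.8, 41.8]
opening: 0.155
gripper_force: 55.2
```

```bash
python3 - <<'E'
from h import *
s=robot.get_state(); print(s["position"],s["ft_force"],s["moment"],s["opening"]); o=s["orientation"]; print(2*np.degrees(np.arctan2(o[2],o[1])))
E
```

```text
[ 0.52661241 -0.02886176  0.12592286] [-11.97615533   1.79797697  41.7890995 ] [0.86754715 2.54258404 0.0966534 ] 0.1547401194682698
60.72969091556294
```

Past the 1 rad blocking angle with only 0.1 Nm about z, so the cam is going under the keeper. Continue home.

Emit:
move_arm:
  increments:
    - [0,0,0,-8]
    - [0,0,0,-8]
    - [0,0,0,-8]
    - [0,0,0,-8]
    - [0,0,0,-8]
    - [0,0,0,-6]
    - [0,0,0,-1]

```text
time_s: 28.0
position: [0.5259, -0.028, 0.1259]
orientation: [0.001, 0.993, 0.121, 0.001]
ft_force: [-14.4, 6.4, 44.2]
opening: 0.152
gripper_force: 55.7
```

```bash
python3 - <<'E'
from h import *
s=robot.get_state(); print(s["position"],s["ft_force"],s["moment"],s["opening"]); o=s["orientation"]; print(2*np.degrees(np.arctan2(o[2],o[1])))
E
```

```text
[ 0.52591825 -0.02798511  0.12589636] [-14.35435948   6.39734469  44.23642989] [1.53883323 2.94866589 0.08397723] 0.15199935566623432
13.880928858980734
```

Home at yaw 13.9°, the starting angle. Ease the pressure off, let go, lift away and check.

Emit:
move_arm:
  increments:
    - [0,0,0.003,0]
    - [0,0,0.001,0]
    - [0,0,0,0]

```text
time_s: 28.38
position: [0.5257, -0.0279, 0.1268]
orientation: [0.0, 0.993, 0.122, -0.0]
ft_force: [-2.7, 4.9, 9.2]
opening: 0.153
gripper_force: 50.5
```

Emit:
move_arm:
  increments:
    - [0,0,0,0]
    - [0,0,0,0]
    - [0,0,0,0]
    - [0,0,0.03,0]
    - [0,0,0.05,0]
    - [0,0,0.05,0]
    - [0,0,0.04,0]
    - [0,0,0,0]
  gripper: 0.6

```text
time_s: 29.38
position: [0.5278, -0.0283, 0.2996]
orientation: [0.001, 0.993, 0.121, 0.002]
ft_force: [0.7, -0.0, 0.5]
opening: 0.6
gripper_force: 0.0
```

```bash
python3 - <<'E'
from h import *
f=robot.grab_frame("wrist"); P=fish(f); save(f,"w7.png")
k=robot.silhouettes("knob_grip","wrist")
if k:
    Q=P[k[0]["mask"]]; Q=Q[abs(Q[:,2]-.18)<.006]; print("wing",cv2.minAreaRect((Q[:,:2]*1000).astype(np.float32)),np.median(Q[:,2]))
x=np.array([.97,.242,0]);y=np.array([-.242,.97,0]);D=P-np.array([.509,.037,0]);a=D@x;b=D@y
m=(a>.05)&(a<.12)&(b>-.1)&(b<.1)&(abs(P[...,2]-.137)<.02); p=np.polyfit(b[m],P[...,2][m],1); print("hatch",-p[0],np.polyval(p,-.1))
f=robot.grab_frame("top"); P=cloud(f)
for n in("offcut","glue","mug","mallet"):
    o=robot.silhouettes(n,"top")
    if o: print(n,o[0]["score"],np.nanmedian(P[o[0]["mask"]],axis=0).round(3))
s=robot.get_state(); print(s["position"],s["time_s"],s["ft_force"])
E
```

```text
wing ((527.5308837890625, -25.497737884521484), (65.1266098022461, 13.453465461730957), 14.045461654663086) 0.17934949261130964
hatch -0.003918927481252909 0.13754491640196947
offcut 0.95 [ 0.418 -0.32   0.053]
mug 0.79 [0.351 0.326 0.011]
mallet 0.6 [0.632 0.545 0.054]
[ 0.52566891 -0.02777761  0.29576189] 29.725 [ 0.11249734  0.29035771 -0.39015333]
```

View pics/w7.png

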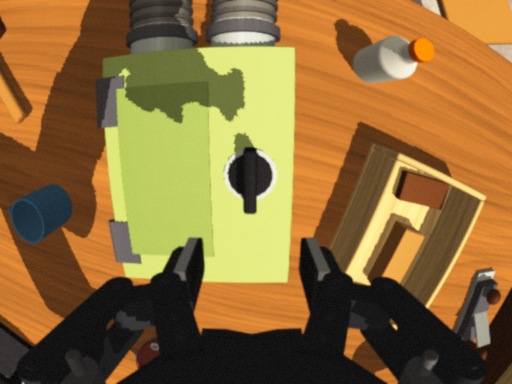

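The wing (250,180) is parallel to the hinge at 14.0° and the hatch is flat. The block lies in the crate at (403,250). Glue, mug and mallet are undisturbed.

```bash
python3 -c "
from cell import robot
print(robot.finish_job())"
```

```text
the job is handed in; nothing more can be done
None
```

The job is handed in at about 30 s of the 72: the block is in the crate, the hatch is shut and latched fully home without forcing, and the glue bottle, mug and mallet look untouched; the judge's verdict was not shown.

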